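# Scan the full gas canister

### The job

Two gas canisters look alike, but one is full and clearly heavier: find it by its weight and set it down upright in the middle of the scanner's white round plate, with its striped label facing the scanner's red window. Then, with the canister standing there on its own, squeeze the scanner's orange trigger fully home and let it spring back. Leave the empty canister standing upright on the table; do not drop or tip either, and leave the other things alone.

Things in the scene. Friction and masses are not known exactly. Their poses are not given: they have to be found in the camera images.
- canister_b: One of two like blue gas canisters: upright cylinder 54 mm across, body 103 mm high, steel neck 25 mm across on top (125 mm overall). One is full (0.55 to 0.72 kg), the other empty (0.23 to 0.32 kg). Origin at the centre of the underside, z up. Striped black-and-white label on its own +x side; a yellow bar on top points the same way. Starts upright on the table.
- canister_a: One of two like blue gas canisters: upright cylinder 54 mm across, body 103 mm high, steel neck 25 mm across on top (125 mm overall). One is full (0.55 to 0.72 kg), the other empty (0.23 to 0.32 kg). Origin at the centre of the underside, z up. Striped black-and-white label on its own +x side; a yellow bar on top points the same way. Starts upright on the table.
- label_b (a point): Middle of the striped label on the side of canister_b, on its surface, 27 mm from its axis and 52 mm above its underside.
- label_a (a point): Middle of the striped label on the side of canister_a, on its surface, 27 mm from its axis and 52 mm above its underside.
- scanner: Black pistol scanner fixed on its side over a grey base board (130 x 300 mm, 12 thick). Origin on the table under the head, z up. Head: 50 mm in x, y -55 to 45 mm, top at z = 118; it looks along +y at a white plate. Fixed grip sticks out level along -x (to the robot) to x = -140 mm, y -42 to -14, z 76 to 104 mm, free below and beside. The orange trigger lies along its +y side.
- plate (a point): Centre of the top face of the white round plate on the base board, 90 mm across, top 16 mm above the table; at (0, 145, 16) mm in the scanner's frame, same axes (the window lies towards -y).
- window (a point): Centre of the scanner's red window, 90 mm above the table; it faces the plate.
- grip_pad (a point): Point on the grip's back face (away from the trigger), at (-91, -42, 90) mm in the scanner's frame: the place for one finger when squeezing.
- trigger_pad (a point): Place for the other finger, on the outer face of the orange trigger: at rest (-91, 15, 90) mm in the scanner's frame, straight across from grip_pad (57 mm apart at rest, 43 mm fully squeezed). The trigger is a level bar 70 mm long, 9 thick, 24 high, with a 20 mm gap to the grip; take both together from above.
- trigger (a joint): Trigger angle, rad: 0 released, 0.26 fully home at its stop. Turns about a vertical pin at the head end, 55 mm from trigger_pad, so the pad moves 14 mm towards the grip (-y of the scanner). Sprung: at the pad about 1 N to start, 6 N at the stop.
- jar: Bystander: amber jar with a green cap, 64 mm in diameter, 90 mm high, origin at the centre of its underside. Leave alone.
- carton: Bystander: cardboard carton 70 x 120 x 50 mm, origin at the centre of its underside. Leave alone.
- elbow: Bystander: white plastic elbow connector lying flat, 110 mm long, 26 mm high, origin at its underside. Leave alone.
Things that resemble listed ones, but are neither listed nor needed, are in the scene too. What is shaped like the canister_a but pink, purple or turquoise is not meant.

How it is judged:
By the outcome, as a careful person would: the job done as asked, in the order asked, and still so for the second after the job is handed in, with the robot touching nothing.
It also fails if it takes over 58 s, if anything falls off the work surface, if the arm or the gripper's body presses on something with over 40 N, if the wrist force passes 120 N, or if a joint passes its speed limit or range.

### The arm

A 6-joint arm with a two-finger parallel gripper is mounted at the origin on the work surface. World frame = base frame: x ahead of the robot, y to its left, z up, the work surface at z = 0. Lengths are in m, angles in rad, forces in N, time in s.
With the tool pointing down it reaches from about 0.375 to 0.9 m from the base axis. Payload 3.1 kg.
Tool frame: the origin (TCP) lies between the finger pads; the fingertips stand 8 mm ahead of it and the grasp point (between the pads) lies 11 mm behind it; z points along the fingers, y is the line along which they close (so a half turn about z gives the same grasp; the last joint's range is limited). The gripper opens to 87 mm and grips with 3 to 60 N. Pads are 19 mm wide; open, the fingers measure 117 mm over their backs; the gripper's body (75 mm by 190 mm) begins 51 mm behind the grasp point.
Start: joints at [1.048, 0.527, 1.433, -0, 1.181, -0.178], TCP at [0.211, 0.588, 0.231] pointing down, gripper open.
Joint ranges: [-3.08, 3.08], [-0.75, 2.2], [0.22, 2.44], [-1.43, 4.57], [0, 2.65], [-2.85, 2.85]. Speed limits (rad/s): [2.79, 2.79, 3.14, 3.14, 3.14, 3.14].

### API

Orientations are given as a unit quaternion [x, y, z, w].
In Python, from rig import robot gives the robot as it stands.
- The arm moves only by the tool move_arm, never from a script. Its argument "motion" is text: rows parted by semicolons, each of 5 numbers parted by spaces: the opening, from -1 (shut) to 1 (fully open), then the shift along the tool's x, y, z normalised to -1 to 1, where 1 is 0.2 m, then the turn about the tool's z normalised to -1 to 1, where 1 is pi rad. A call has 1 to 12 rows; each row is the pose to reach, as a shift and turn from the pose commanded when the call began, along the tool's axes at that moment, turning the shorter way round; what a row does not reach only later rows make up. A row lasts 1/12 s, in which the tool goes at most 41.7 mm and 7.16 degrees, less where a joint would pass 70% of its speed; a pose out of reach is approached as far as the arm can. A call with a number of a shift or a turn outside -1 to 1 is refused whole. A call with a gripper value outside its range is refused whole. The fingers move at their own pace and stop on an object; "newtons" is the grip in N (left out, the last holds). Time passes only in rows, so rows that repeat a pose let the fingers close. It gives the time, the measured TCP pose, the force, the opening and the grip force at its end, in the units of the state.
- robot.get_obs(): the state, without advancing time (a new reading comes with each control period).
- robot.camera(name): name is "scene" or "top"; returns (picture, depth): 400x640x3 uint8, red, green, blue; 400x640 float32, m along the optical axis (not along the pixel's ray), 0 where there is no reading.
- robot.camera_model(name): a dict with "mtx" (3x3 intrinsics, pixels), "position" and "attitude" of the camera in the world. Camera axes: x right, y down, z forward; pixel columns grow to the right and rows downward; lengths in m; the calibration is good to about 2 mm. A picture is of the moment at which its call begins. camera_model takes no time and is no camera call.
- robot.hand_in(): hands the job in; it is judged then, once.
The state is a dict: "time": time; "q": joint angles; "joint_velocities": joint speeds; "joint_torque": joint torques, N m; "position": TCP position; "tool_rot": TCP orientation; "ft_force": force on the tool from outside, world axes, zero at the start; "moment": the same for the moment, N m; "grip_width": finger opening in m; "grip_force": force on a finger pad.
Only numpy, scipy, OpenCV 4.12 (cv2) and the standard library are available. Lean on these libraries where they do the work, as an engineer would, in place of code of your own. Each camera call takes 0.05 s, during which the arm holds its last target. There are 200 camera calls.

## Working session

There is one attempt and no reset: what is moved stays moved. The work goes in short steps, Python scripts to look and compute and a tool call to move; the robot and the scene stay as the last step left them, time stands still between calls to the robot, and variables do not carry over. Pictures are saved under pics/ and viewed, at most 10 in all, crops included, and the job is handed in when it is done.

Besides the shell and the picture viewer there is one more tool, called after ">>>" in YAML: its name, and indented under it one key for each argument. move_arm: Moves the arm, as the interface text tells. Its arguments: {"type":"object","properties":{"motion":{"type":"string"},"newtons":{"type":"number"}},"required":["motion"]}

```bash
ls; mkdir -p pics; cat > h.py <<'E'
import numpy as np, cv2
from rig import robot
from scipy.spatial.transform import Rotation as R
def shot(n,tag):
    im,d=robot.camera(n); cv2.imwrite(f'pics/{tag}.png',im[:,:,::-1]); np.save(f'pics/{tag}.npy',d); return im,d
def Rm(m):
    a=np.array(m['attitude']); return a if a.shape==(3,3) else R.from_quat(a).as_matrix()
def px(n,d,u,v):
    m=robot.camera_model(n); K=np.array(m['mtx']); z=d[v,u]
    return Rm(m)@(z*np.array([(u-K[0,2])/K[0,0],(v-K[1,2])/K[1,1],1]))+m['position']
def pxz(n,u,v,z):
    m=robot.camera_model(n); K=np.array(m['mtx']); r=Rm(m)@np.array([(u-K[0,2])/K[0,0],(v-K[1,2])/K[1,1],1]); p=np.array(m['position'])
    return p+r*(z-p[2])/r[2]
E
python3 - <<'E'
from h import *
for n in('scene','top'): shot(n,n+'0'); print(robot.camera_model(n))
print(robot.get_obs())
E
```

```text
pics
{'mtx': array([[409.78397015,   0.        , 319.50294608],
       [  0.        , 409.78397015, 202.93577291],
       [  0.        ,   0.        ,   1.        ]]), 'position': array([1.34342256, 0.12165989, 0.56478117]), 'attitude': array([ 0.59528633,  0.63381891, -0.35941185, -0.33871949])}
{'mtx': array([[433.91584896,   0.        , 322.59580225],
       [  0.        , 433.91584896, 196.52534538],
       [  0.        ,   0.        ,   1.        ]]), 'position': array([0.40862666, 0.06567638, 1.00914807]), 'attitude': array([-0.69837908,  0.71243506, -0.04544713,  0.0513566 ])}
{'time': 0.1, 'q': array([ 1.04851645e+00,  5.28360783e-01,  1.43379355e+00,  1.57921733e-05,
        1.18139940e+00, -1.78498489e-01]), 'joint_velocities': array([ 0.00071388, -0.00420471, -0.00411978,  0.00067024,  0.00153121,
        0.00017764]), 'joint_torque': array([ 1.92675834e-04, -4.40987062e+01, -1.77151662e+01,  6.35313825e-02,
        5.33674587e-02, -2.00967861e-05]), 'position': array([0.21029215, 0.58786585, 0.22967094]), 'tool_rot': array([ 1.71048362e-01,  9.85262146e-01, -9.18453045e-04, -3.43441071e-04]), 'ft_force': array([-0.44068644,  0.06364925, -0.15021954]), 'moment': array([0.01020416, 0.01295566, 0.0012032 ]), 'grip_force': 0.0, 'grip_width': 0.08693707215956543}
```

View pics/top0.png

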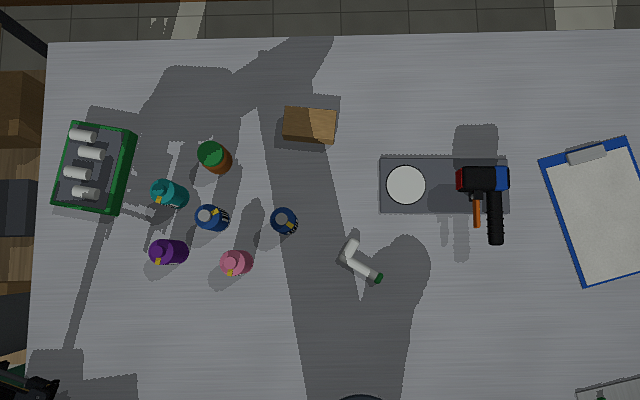

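View pics/scene0.png

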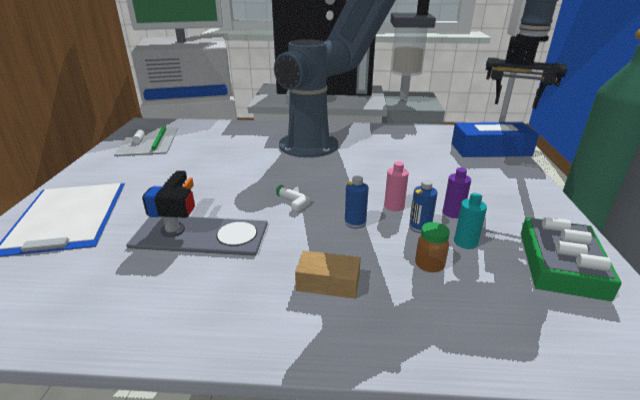

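The top view shows the blue canisters near (211,217) and (284,221), the plate at (406,185) and the scanner grip at (495,220). Both canisters need a closer look.

```bash
python3 - <<'E'
from h import *
im=cv2.imread('pics/top0.png')
a=cv2.resize(im[130:280,140:320],None,fx=4.4,fy=4,interpolation=cv2.INTER_CUBIC)
a=cv2.resize(im[130:280,140:320],None,fx=4,fy=4,interpolation=cv2.INTER_CUBIC);cv2.imwrite('pics/c1.png',a)
b=cv2.resize(im[140:260,370:530],None,fx=5,fy=5,interpolation=cv2.INTER_CUBIC);cv2.imwrite('pics/c2.png',b)
E
```

```text
(no output)
```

View pics/c1.png

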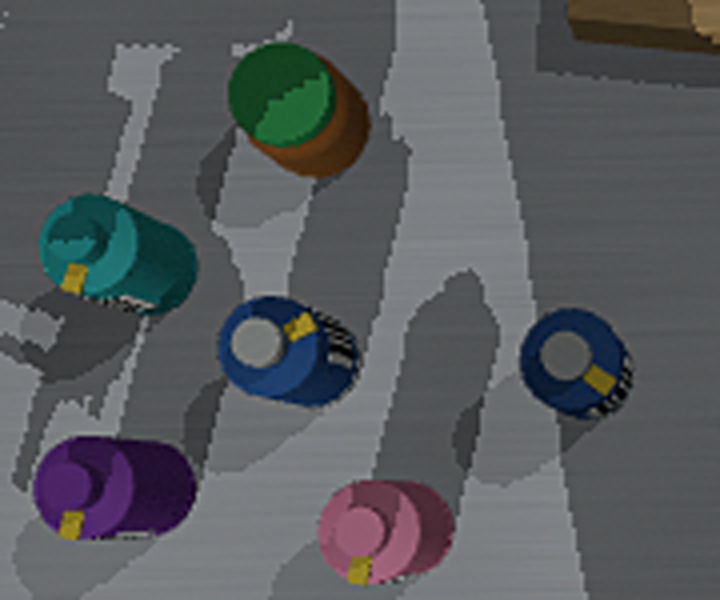

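View pics/c2.png

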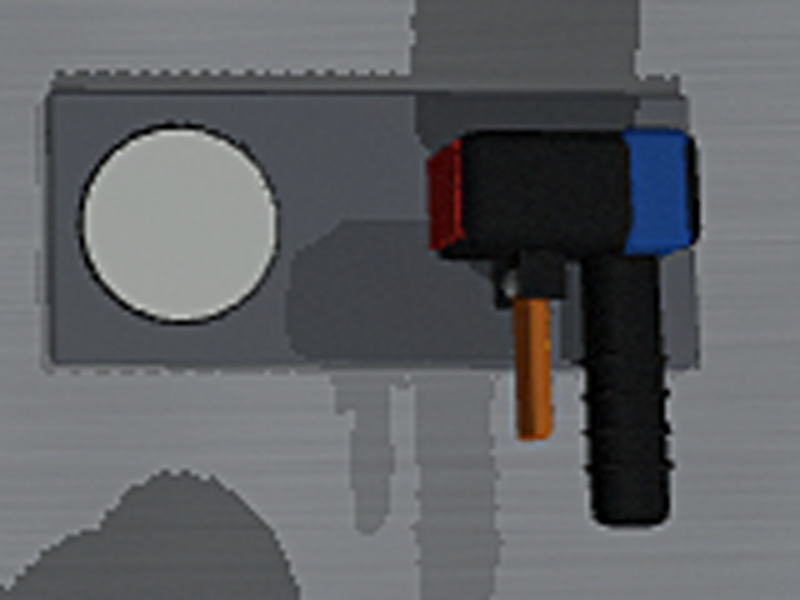

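The crops show the left canister with neck at about px (204.3,215.8) and bar at (215.3,211.5). The right canister's neck is at (281.3,219) and its bar at (290,224.5). The plate is at (406,184.8), the trigger tip near (477,227) and the grip end near (496,244).

```bash
python3 - <<'E'
from h import *
d=np.load('pics/top0.npy'); m=robot.camera_model('top')
K=np.array(m['mtx']);v,u=np.mgrid[:400,:640]
P=np.stack([(u-K[0,2])/K[0,0]*d,(v-K[1,2])/K[1,1]*d,d],-1)@Rm(m).T+m['position']; np.save('pics/P.npy',P)
im=cv2.imread('pics/top0.png')
def reg(u0,u1,v0,v1,z0,z1):
    q=P[v0:v1,u0:u1].reshape(-1,3); return q[(q[:,2]>z0)&(q[:,2]<z1)]
for nm,nk,bar,b in(('L',(204.25,215.75),(215.25,211.5),(190,232,200,235)),('R',(281.25,219),(290,224.5),(266,300,202,238))):
    c=pxz('top',*nk,.125); y=pxz('top',*bar,.105)
    for lo,hi in((.097,.11),(.115,.135)):
        q=reg(*b,lo,hi).astype(np.float32); print(nm,len(q),cv2.minEnclosingCircle(q[:,:2]),np.median(q[:,2]))
    print(nm,'neck',c,'bar',y,'yaw',np.degrees(np.arctan2(*(y-c)[[1,0]])))
print('plate',pxz('top',406,184.8,.016))
q=reg(375,435,150,215,.014,.022);print(len(q),q.mean(0), q.min(0),q.max(0))
def rect(nm,q):
    r=cv2.minAreaRect(q[:,:2].astype(np.float32)); print(nm,len(q),r,np.median(q[:,2]))
rect('board',reg(370,515,145,220,.008,.0145))
rect('head',reg(450,515,155,200,.112,.125))
rect('grip',reg(480,510,190,250,.09,.11))
o=(im[:,:,2].astype(int)>im[:,:,0]+60)&(u>465)&(u<490)&(v>195)&(v<235)&(P[...,2]>.085)
rect('trig',P[o]); q=P[o]; print(q.min(0),q.max(0))
for nm,b,lo,hi in(('jar',(190,240,135,180),.06,.1),('carton',(275,345,100,150),.04,.06),('teal',(145,195,175,215),.09,.14),('purple',(145,195,235,270),.09,.14),('pink',(215,260,245,280),.09,.14),('elbow',(335,385,230,290),.012,.03)):
    rect(nm,reg(*b,lo,hi))
E
```

```text
Traceback (most recent call last):
cv2.error: OpenCV(4.12.0) /io/opencv/modules/imgproc/src/shapedescr.cpp:201: error: (-215:Assertion failed) count >= 0 && (depth == CV_32F || depth == CV_32S) in function 'minEnclosingCircle'
```

```bash
cat >> h.py <<'E'
def cloud(n,d):
    m=robot.camera_model(n); K=np.array(m['mtx']);v,u=np.mgrid[:400,:640]
    return np.stack([(u-K[0,2])/K[0,0]*d,(v-K[1,2])/K[1,1]*d,d],-1)@Rm(m).T+m['position']
def reg(P,u0,u1,v0,v1,z0,z1):
    q=P[v0:v1,u0:u1].reshape(-1,3); return q[(q[:,2]>z0)&(q[:,2]<z1)]
def f2(q): return np.ascontiguousarray(q[:,:2],np.float32)
def rect(nm,q):
    r=cv2.minAreaRect(f2(q)) if len(q)>3 else None; print(nm,len(q),np.round(np.concatenate([r[0],r[1],[r[2]]]),4) if r else r,np.round(np.median(q[:,2]),4))
E
python3 - <<'E'
from h import *
np.set_printoptions(precision=4,suppress=True)
P=cloud('top',np.load('pics/top0.npy')); v,u=np.mgrid[:400,:640]
im=cv2.imread('pics/top0.png')
for nm,nk,bar,b in(('L',(204.25,215.75),(215.25,211.5),(190,232,200,235)),('R',(281.25,219),(290,224.5),(266,300,202,238))):
    c=pxz('top',*nk,.125); y=pxz('top',*bar,.105)
    for lo,hi in((.097,.11),(.115,.135)):
        q=reg(P,*b,lo,hi); print(nm,len(q),cv2.minEnclosingCircle(f2(q)),np.median(q[:,2]))
    print(nm,'neck',c,'bar',y,'yaw',np.degrees(np.arctan2(*(y-c)[[1,0]])))
print('plate',pxz('top',406,184.8,.016))
q=reg(P,375,435,150,215,.014,.022);print(len(q),q.mean(0), q.min(0),q.max(0))
rect('board',reg(P,370,515,145,220,.008,.0145))
rect('head',reg(P,450,515,155,200,.112,.125))
rect('grip',reg(P,480,510,190,250,.09,.11))
o=(im[:,:,2].astype(int)>im[:,:,0]+60)&(u>465)&(u<490)&(v>195)&(v<235)&(P[...,2]>.085)
rect('trig',P[o])
for nm,b,lo,hi in(('jar',(190,240,135,180),.06,.1),('carton',(275,345,100,150),.04,.06),('teal',(145,195,175,215),.09,.14),('purple',(145,195,235,270),.09,.14),('pink',(215,260,245,280),.09,.14),('elbow',(335,385,230,290),.012,.03)):
    rect(nm,reg(P,*b,lo,hi))
E
```

```text
L 373 ((0.4977123737335205, 0.3164710998535156), 0.02714105322957039) 0.10400989089403323
L 132 ((0.49754971265792847, 0.3162764310836792), 0.012965274974703789) 0.12508231955159305
L neck [0.4958 0.3152 0.125 ] bar [0.5063 0.2979 0.105 ] yaw -58.895354936641475
R 385 ((0.4873078465461731, 0.1579047441482544), 0.026970205828547478) 0.10390759523107507
R 126 ((0.4875451624393463, 0.15798258781433105), 0.012759721837937832) 0.1250449331943902
R neck [0.486  0.1573 0.125 ] bar [0.4758 0.1412 0.105 ] yaw -122.11120159295263
plate [ 0.5691 -0.1209  0.016 ]
1165 [ 0.5707 -0.1207  0.0161] [ 0.5074 -0.1886  0.014 ] [ 0.6323 -0.0605  0.0218]
board 3921 [ 0.5673 -0.2098  0.3001  0.1301 88.789 ] 0.0117
head 1069 [ 0.5658 -0.2681  0.1002  0.0496 87.7081] 0.1173
grip 841 [ 0.4846 -0.2796  0.0523  0.1143 85.8342] 0.1028
trig 150 [ 0.4393 -0.1034  0.0567  0.339  19.7787] 0.1001
jar 657 [0.636  0.3154 0.056  0.058  1.1769] 0.0892
carton 1593 [ 0.7135  0.1009  0.1202  0.0711 83.2215] 0.0498
teal 534 [0.553  0.4122 0.0518 0.0526 0.0885] 0.105
purple 570 [ 0.4254  0.411   0.0524  0.0533 49.3675] 0.1051
pink 551 [ 0.3998  0.2626  0.054   0.0514 88.8253] 0.1048
elbow 665 [ 0.3991 -0.0187  0.1092  0.0602 56.9019] 0.0234
```

```bash
cat >> h.py <<'E'
def go(x,y,z,yaw):
    "needed shift/turn (tool axes, normalised) from the measured pose; yaw = world heading of tool y, deg, mod 180"
    o=robot.get_obs(); r=R.from_quat(o['tool_rot']).as_matrix()
    s=r.T@(np.array([x,y,z])-o['position'])/.2; cur=np.degrees(np.arctan2(r[1,1],r[0,1]))
    t=-(yaw-cur); t=(t+90)%180-90
    print('shift',np.round(s,4),'turn',round(t/180,4),'deg',round(t,1),'yawy',round(cur,2),'tilt',np.round(r[:,2],4),'rows>=',round(max(np.linalg.norm(s)*200/41.7,abs(t)/7.16),1))
E
python3 - <<'E'
from h import *
np.set_printoptions(precision=4,suppress=True)
P=cloud('top',np.load('pics/top0.npy')); v,u=np.mgrid[:400,:640]
im=cv2.imread('pics/top0.png').astype(int); B,G,Rr=im[...,0],im[...,1],im[...,2]
yel=(Rr>B+50)&(G>B+40)
for nm,c,b in(('L',(.4977,.3164),(190,232,200,235)),('R',(.4874,.1579),(266,300,202,238))):
    s=yel&(u>=b[0])&(u<b[1])&(v>=b[2])&(v<b[3]); q=np.array([pxz('top',a,w,.106) for a,w in zip(u[s],v[s])])
    m=q.mean(0); print(nm,s.sum(),m,np.degrees(np.arctan2(m[1]-c[1],m[0]-c[0])),np.hypot(m[0]-c[0],m[1]-c[1]),P[s][:,2].mean())
w=(im.min(-1)>125)&(u>380)&(u<430)&(v>160)&(v<210); q=np.array([pxz('top',a,b,.016) for a,b in zip(u[w],v[w])])
print('plate',w.sum(),q.mean(0),cv2.minEnclosingCircle(f2(q)))
g=(P[...,2]>.09)&(P[...,2]<.112)&(u>484)&(u<508)&(v>196)&(v<250)&(Rr<B+40); rect('grip',P[g])
o=(Rr>B+60)&(P[...,2]>.085)&(u>470)&(u<484)&(v>195)&(v<232); o&=(P[...,2]<.11); rect('trig',P[o]); print(P[o].min(0),P[o].max(0))
go(.4874,.1579,.2,-32)
E
```

```text
L 33 [0.5064 0.2991 0.106 ] -63.20816284127124 0.019359918506947026 0.10648437306518915
R 31 [0.4756 0.1422 0.106 ] -126.8141924098167 0.019644182355652275 0.10699565066483933
plate 1138 [ 0.5701 -0.1198  0.016 ] ((0.5704469084739685, -0.11971355974674225), 0.04461906477808952)
grip 702 [ 0.4766 -0.2897  0.0284  0.0992 88.7432] 0.1026
trig 149 [ 0.4922 -0.252   0.0103  0.0583 89.012 ] 0.1
[ 0.4631 -0.2573  0.0859] [ 0.5214 -0.2465  0.1056]
shift [-2.0291 -1.5567  0.1506] turn -0.4317 deg -77.7 yawy 70.3 tilt [-0.001  -0.0017 -1.    ] rows>= 12.3
```

>>> move_arm:
  motion: "1 -1 -0.78 0.07 0.3;1 -1 -0.78 0.07 0.3;1 -1 -0.78 0.07 0.3;1 -1 -0.78 0.07 0.3;1 -1 -0.78 0.07 0.3;1 -1 -0.78 0.07 0.3;1 -1 -0.78 0.07 0.3;1 -1 -0.78 0.07 0.3;1 -1 -0.78 0.07 0.3"
  newtons: 25

```text
time: 0.85
position: [0.3469, 0.373, 0.2163]
tool_rot: [0.601, 0.799, -0.0, -0.0]
ft_force: [0.1, 0.6, 0.4]
grip_width: 0.087
grip_force: 0.0
```

```bash
python3 -c "
from h import *
go(.4874,.1579,.2,-36); print(robot.get_obs()['q'])"
```

```text
shift [-1.228   0.377   0.0813] turn 0.2894 deg 52.1 yawy 16.09 tilt [-8.e-04 -4.e-04 -1.e+00] rows>= 7.3
[6.01909485e-01 3.92655366e-01 1.73440094e+00 9.75417451e-05
 1.01541006e+00 3.21021879e-01]
```

>>> move_arm:
  motion: "1 -1 0.31 0.08 0.29;1 -1 0.31 0.08 0.29;1 -1 0.31 0.08 0.29;1 -1 0.31 0.08 0.29;1 -1 0.31 0.08 0.29;1 -1 0.31 0.08 0.29;1 -1 0.31 0.08 0.29;1 -1 0.31 0.08 0.29;1 -1 0.31 0.08 0.29"

```text
time: 1.6
position: [0.4619, 0.1996, 0.2003]
tool_rot: [0.89, 0.455, -0.0, -0.0]
ft_force: [-0.3, 0.0, -0.1]
grip_width: 0.0871
grip_force: 0.0
```

```bash
python3 -c "
from h import *
go(.4874,.1579,.074,-36); o=robot.get_obs();print(o['q'],o['ft_force'])"
```

```text
shift [-0.0942  0.2258  0.6313] turn 0.001 deg 0.2 yawy -35.82 tilt [-7.e-04 -1.e-04 -1.e+00] rows>= 3.2
[1.85486893e-01 4.07853802e-01 1.76642421e+00 6.63907961e-05
 9.67993390e-01 8.10643698e-01] [-0.28983022  0.04627952 -0.07279205]
```

>>> move_arm:
  motion: "1 -0.09 0.23 0 0;1 -0.09 0.23 0 0;1 -0.09 0.23 0 0;1 -0.094 0.226 0.2 0;1 -0.094 0.226 0.35 0;1 -0.094 0.226 0.5 0;1 -0.094 0.226 0.58 0;1 -0.094 0.226 0.63 0;1 -0.094 0.226 0.63 0;1 -0.094 0.226 0.63 0"

```text
time: 2.43
position: [0.4873, 0.1585, 0.0746]
tool_rot: [0.89, 0.455, -0.0, -0.0]
ft_force: [-0.5, -0.1, 0.3]
grip_width: 0.0871
grip_force: 0.0
```

```bash
python3 -c "
from h import *
go(.4874,.1579,.074,-36); o=robot.get_obs();print(o['q'],o['ft_force'])"
```

```text
shift [-0.0021  0.0021  0.003 ] turn 0.001 deg 0.2 yawy -35.82 tilt [-6.e-04  1.e-04 -1.e+00] rows>= 0.0
[9.60093525e-02 6.29014712e-01 1.84081606e+00 2.52408600e-04
 6.72313384e-01 7.21052051e-01] [-0.52294557 -0.05140327  0.29333126]
```

Close, then lift 60 mm and weigh it.

>>> move_arm:
  motion: "-1 0 0 0 0;-1 0 0 0 0;-1 0 0 0 0;-1 0 0 0 0;-1 0 0 0 0;-1 0 0 0 0;-1 0 0 -0.05 0;-1 0 0 -0.15 0;-1 0 0 -0.3 0;-1 0 0 -0.3 0;-1 0 0 -0.3 0;-1 0 0 -0.3 0"
  newtons: 25

```text
time: 3.43
position: [0.4866, 0.1577, 0.1339]
tool_rot: [0.891, 0.455, -0.001, -0.0]
ft_force: [-0.5, 0.5, -5.3]
grip_width: 0.0532
grip_force: 25.0
```

>>> move_arm:
  motion: "-1 0 0 0 0;-1 0 0 0 0;-1 0 0 0 0"

```text
time: 3.68
position: [0.4867, 0.1577, 0.1334]
tool_rot: [0.891, 0.455, -0.001, -0.0]
ft_force: [0.2, -0.1, -6.3]
grip_width: 0.0535
grip_force: 25.0
```

```bash
python3 - <<'E'
from h import *
print(robot.get_obs()['ft_force'])
im,d=shot('top','top1'); im2,_=shot('scene','scene1')
a=cv2.resize(im[180:250,240:330,::-1],None,fx=6,fy=6,interpolation=cv2.INTER_CUBIC)
b=cv2.resize(im2[130:260,300:520,::-1],None,fx=3.2,fy=3.2,interpolation=cv2.INTER_CUBIC)
cv2.imwrite('pics/c3.png',b)
E
```

```text
[ 0.17213866 -0.08244302 -6.25801969]
```

View pics/c3.png

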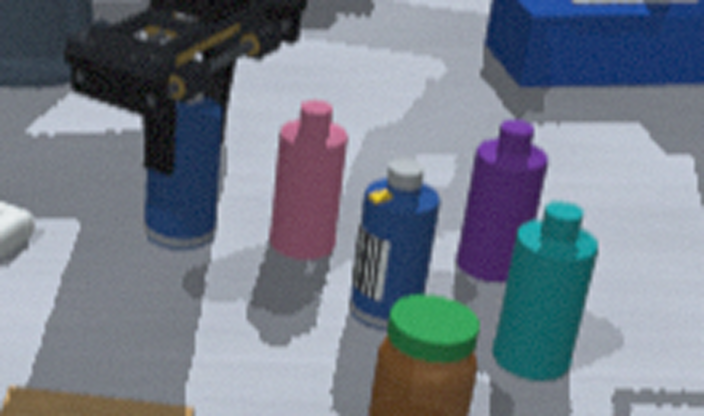

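```bash
python3 -c "
from h import *
go(.5703,-.1198,.12,-1.3+0);go(.5703,-.1198,.095,0); o=robot.get_obs();print(o['q'])"
```

```text
shift [-0.8803  1.1507  0.0685] turn -0.1922 deg -34.6 yawy -35.9 tilt [-1.6e-03 -2.0e-04 -1.0e+00] rows>= 7.0
shift [-0.8802  1.1509  0.1935] turn -0.1995 deg -35.9 yawy -35.9 tilt [-1.6e-03 -2.0e-04 -1.0e+00] rows>= 7.0
[ 9.47297083e-02  5.23994685e-01  1.80438630e+00 -2.45262940e-05
  8.14838092e-01  7.21340730e-01]
```

The picture shows the canister held straight and clear of the table. It weighs 6.3 N, about 0.64 kg, so it is the full one. Carrying it to the plate.

>>> move_arm:
  motion: "-1 -0.11 0.14 0 -0.02;-1 -0.22 0.29 0 -0.05;-1 -0.33 0.43 0 -0.07;-1 -0.44 0.58 0 -0.1;-1 -0.55 0.72 0 -0.12;-1 -0.66 0.86 0 -0.15;-1 -0.76 1 0 -0.18;-1 -0.76 1 0 -0.195;-1 -0.76 1 0 -0.195"

```text
time: 4.53
position: [0.5615, -0.0853, 0.1342]
tool_rot: [0.713, 0.701, 0.0, 0.0]
ft_force: [-0.1, 1.0, -5.8]
grip_width: 0.0538
grip_force: 25.0
```

```bash
python3 -c "
from h import *
go(.5703,-.1198,.12,-.8); o=robot.get_obs();print(o['ft_force'])"
```

```text
shift [-0.1719  0.047   0.071 ] turn -0.0009 deg -0.2 yawy -0.96 tilt [ 1.e-03 -4.e-04 -1.e+00] rows>= 0.9
[-0.1216415   1.00067323 -5.80884709]
```

>>> move_arm:
  motion: "-1 -0.1 0.03 0 0;-1 -0.172 0.047 0.07 0;-1 -0.172 0.047 0.07 0;-1 -0.172 0.047 0.07 0;-1 -0.172 0.047 0.07 0;-1 -0.172 0.047 0.07 0"

```text
time: 5.03
position: [0.5688, -0.1157, 0.1205]
tool_rot: [0.712, 0.702, -0.0, -0.001]
ft_force: [-0.1, -0.2, -6.8]
grip_width: 0.0535
grip_force: 25.0
```

```bash
python3 - <<'E'
from h import *
np.set_printoptions(precision=4,suppress=True)
go(.5703,-.1198,.0906,-.8); print(robot.get_obs()['ft_force'])
im,d=shot('top','top2'); P=cloud('top',d); im=im.astype(int); v,u=np.mgrid[:400,:640]
y=(im[...,0]>im[...,2]+50)&(im[...,1]>im[...,2]+40)&(u>375)&(u<435)&(v>150)&(v<215); print(y.sum(),P[y].mean(0) if y.any() else '')
E
```

```text
shift [-0.0203  0.0081  0.1494] turn 0.0002 deg 0.0 yawy -0.76 tilt [-0.0012  0.0009 -1.    ] rows>= 0.7
[-0.1118 -0.2132 -6.8111]
5 [ 0.6024 -0.0826  0.1984]
```

>>> move_arm:
  motion: "-1 -0.02 0.008 0 0;-1 -0.02 0.008 0.05 0;-1 -0.02 0.008 0.09 0;-1 -0.02 0.008 0.11 0;-1 -0.02 0.008 0.125 0;-1 -0.02 0.008 0.135 0;-1 -0.02 0.008 0.135 0;-1 -0.02 0.008 0.135 0"

```text
time: 5.75
position: [0.5709, -0.1211, 0.0934]
tool_rot: [0.712, 0.702, -0.0, -0.0]
ft_force: [0.4, -0.1, -6.0]
grip_width: 0.0535
grip_force: 25.0
```

```bash
python3 -c "
from h import *
go(.5703,-.1198,.0906,-.8); o=robot.get_obs();print(o['ft_force'])"
```

```text
shift [ 0.0065 -0.0033  0.0139] turn -0.0 deg -0.0 yawy -0.8 tilt [-2.e-04  1.e-04 -1.e+00] rows>= 0.1
[ 0.40235815 -0.05241873 -5.97088129]
```

Step down in fine increments until contact.

>>> move_arm:
  motion: "-1 0.006 -0.003 0.003 0;-1 0.006 -0.003 0.008 0;-1 0.006 -0.003 0.012 0;-1 0.006 -0.003 0.014 0;-1 0.006 -0.003 0.014 0;-1 0.006 -0.003 0.014 0"

```text
time: 6.25
position: [0.5704, -0.12, 0.0911]
tool_rot: [0.712, 0.702, 0.0, 0.0]
ft_force: [-0.3, -0.2, -2.6]
grip_width: 0.0536
grip_force: 25.0
```

>>> move_arm:
  motion: "-1 0 0 0.003 0;-1 0 0 0.003 0;-1 0 0 0.003 0"

```text
time: 6.5
position: [0.5704, -0.1201, 0.091]
tool_rot: [0.712, 0.702, -0.0, 0.0]
ft_force: [-3.3, 0.3, 3.9]
grip_width: 0.0536
grip_force: 25.0
```

>>> move_arm:
  motion: "0.25 0 0 0 0;0.3 0 0 0 0;0.4 0 0 0 0;0.6 0 0 0 0;0.9 0 0 0 0;1 0 0 0 0;1 0 0 0 0;1 0 0 -0.1 0;1 0 0 -0.3 0;1 0 0 -0.5 0;1 0 0 -0.65 0;1 0 0 -0.65 0"

```text
time: 7.5
position: [0.5746, -0.1214, 0.2272]
tool_rot: [0.712, 0.702, 0.003, 0.007]
ft_force: [0.4, -0.2, -0.4]
grip_width: 0.0872
grip_force: 0.0
```

>>> move_arm:
  motion: "1 0.5 -0.4 0 0;1 0.9 -0.7 0 0;1 0.9 -0.7 0 0;1 0.9 -0.7 0 0;1 0.9 -0.7 0 0;1 0.9 -0.7 0 0;1 0.9 -0.7 0 0;1 0.9 -0.7 0 0"

```text
time: 8.17
position: [0.4325, 0.0628, 0.2202]
tool_rot: [0.711, 0.703, 0.0, 0.0]
ft_force: [0.5, -0.2, 0.0]
grip_width: 0.0868
grip_force: 0.0
```

```bash
python3 - <<'E'
from h import *
np.set_printoptions(precision=4,suppress=True)
im,d=shot('top','top3'); P=cloud('top',d); im=im.astype(int); v,u=np.mgrid[:400,:640]
for lo,hi in((.113,.125),(.132,.15)):
    q=reg(P,375,435,150,215,lo,hi); print(len(q),cv2.minEnclosingCircle(f2(q)))
y=(im[...,0]>im[...,2]+50)&(im[...,1]>im[...,2]+40)&(u>375)&(u<435)&(v>150)&(v<215)
q=np.array([pxz('top',a,b,.122) for a,b in zip(u[y],v[y])]); print(y.sum(),q.mean(0))
w=(im.min(-1)>100)&(u>380)&(u<430)&(v>160)&(v<210); print(w.sum())
c=cv2.resize(im[140:260,370:530,::-1].astype(np.uint8),None,fx=5,fy=5,interpolation=cv2.INTER_CUBIC);cv2.imwrite('pics/c4.png',c)
E
```

```text
376 ((0.5717384219169617, -0.12123660743236542), 0.027005866169929504)
130 ((0.5716544985771179, -0.12119193375110626), 0.013006403110921383)
27 [ 0.5714 -0.1428  0.122 ]
655
```

View pics/c4.png

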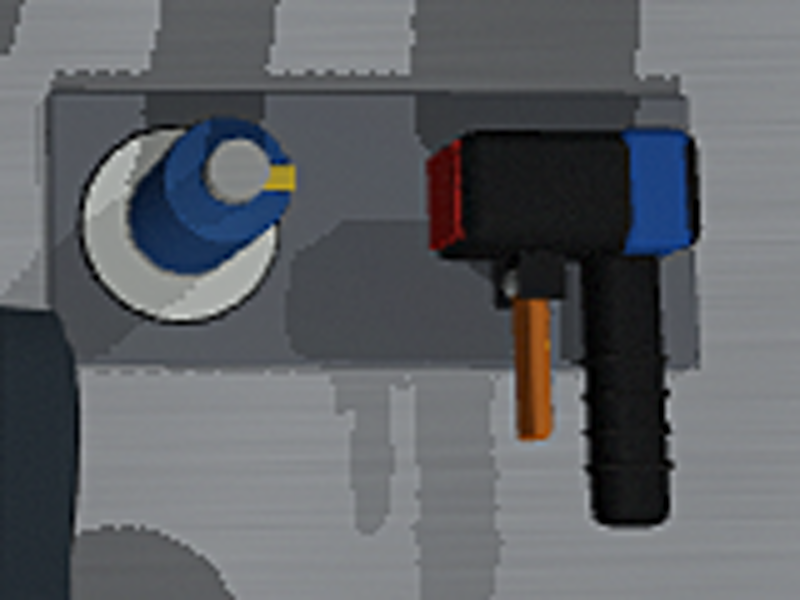

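The canister stands upright, centred to about 1 mm, with its yellow bar (crop 282,178) pointing at the window. Now over the grip, with the hand turned.

>>> move_arm:
  motion: "1 -0.85 0.1 0 0.25;1 -0.85 0.1 0 0.25;1 -0.85 0.1 0 0.25;1 -0.85 0.1 0 0.25;1 -0.85 0.1 0 0.25;1 -0.85 0.1 0 0.25;1 -0.85 0.1 0 0.25;1 -0.85 0.1 0 0.25"

```text
time: 8.88
position: [0.4515, -0.1107, 0.2199]
tool_rot: [0.927, 0.375, 0.0, 0.0]
ft_force: [1.0, 0.2, -0.4]
grip_width: 0.0872
grip_force: 0.0
```

```bash
python3 -c "
from h import *
go(.474,-.281,.18,-91.3)"
```

```text
shift [-0.5104  0.6907  0.2002] turn 0.2516 deg 45.3 yawy -46.01 tilt [ 8.e-04 -6.e-04 -1.e+00] rows>= 6.3
```

>>> move_arm:
  motion: "1 -0.51 0.69 0.1 0.25;1 -0.51 0.69 0.1 0.25;1 -0.51 0.69 0.1 0.25;1 -0.51 0.69 0.2 0.25;1 -0.51 0.69 0.2 0.25;1 -0.51 0.69 0.2 0.25;1 -0.51 0.69 0.2 0.25;1 -0.51 0.69 0.2 0.25;1 -0.51 0.69 0.2 0.25;1 -0.51 0.69 0.2 0.25"

```text
time: 9.72
position: [0.4738, -0.2786, 0.1801]
tool_rot: [1.0, -0.006, 0.0, 0.0]
ft_force: [-0.0, -0.2, -0.4]
grip_width: 0.0872
grip_force: 0.0
```

```bash
python3 -c "
from h import *
go(.474,-.281,.079,-91.3)"
```

```text
shift [0.0013 0.0116 0.5056] turn 0.0032 deg 0.6 yawy -90.72 tilt [ 2.e-04 -3.e-04 -1.e+00] rows>= 2.4
```

>>> move_arm:
  motion: "1 0 0.012 0 0.003;1 0 0.012 0 0.003;1 0 0.012 0.1 0.003;1 0 0.012 0.2 0.003;1 0 0.012 0.3 0.003;1 0 0.012 0.4 0.003;1 0 0.012 0.46 0.003;1 0 0.012 0.5 0.003;1 0 0.012 0.5 0.003;1 0 0.012 0.5 0.003"
  newtons: 15

```text
time: 10.55
position: [0.4737, -0.2807, 0.0802]
tool_rot: [1.0, -0.012, 0.0, 0.0]
ft_force: [0.4, 0.4, -0.3]
grip_width: 0.0867
grip_force: 0.0
```

```bash
python3 -c "
from h import *
go(.474,-.281,.079,-91.3)"
```

```text
shift [0.0014 0.0013 0.0061] turn -0.0001 deg -0.0 yawy -91.32 tilt [ 0. -0. -1.] rows>= 0.0
```

No contact, good pose; squeeze.

>>> move_arm:
  motion: "0.5 0 0 0 0;0.3 0 0 0 0;0.15 0 0 0 0;0.05 0 0 0 0;-0.1 0 0 0 0;-0.3 0 0 0 0;-1 0 0 0 0;-1 0 0 0 0;-1 0 0 0 0;-1 0 0 0 0;-1 0 0 0 0;-1 0 0 0 0"
  newtons: 15

```text
time: 11.55
position: [0.4735, -0.2824, 0.0803]
tool_rot: [1.0, -0.011, 0.0, 0.001]
ft_force: [-3.3, -5.2, 0.3]
grip_width: 0.0447
grip_force: 14.6
```

>>> move_arm:
  motion: "-1 0 0.006 0 0;-1 0 0.009 0 0;-1 0 0.009 0 0;-1 0 0.009 0 0;-1 0 0.009 0 0;-1 0 0.009 0 0"
  newtons: 28

```text
time: 12.05
position: [0.4735, -0.2827, 0.0803]
tool_rot: [1.0, -0.012, -0.0, 0.0]
ft_force: [-2.7, -3.1, 2.2]
grip_width: 0.0434
grip_force: 26.9
```

```bash
python3 - <<'E'
from h import *
for n,s in(('scene',np.s_[160:260,110:270]),('top',np.s_[140:260,420:530])):
    im,d=shot(n,n+'4'); cv2.imwrite(f'pics/c5{n}.png',cv2.resize(im[s][:,:,::-1],None,fx=5,fy=5,interpolation=cv2.INTER_CUBIC))
E
```

```text
(no output)
```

View pics/c5top.png

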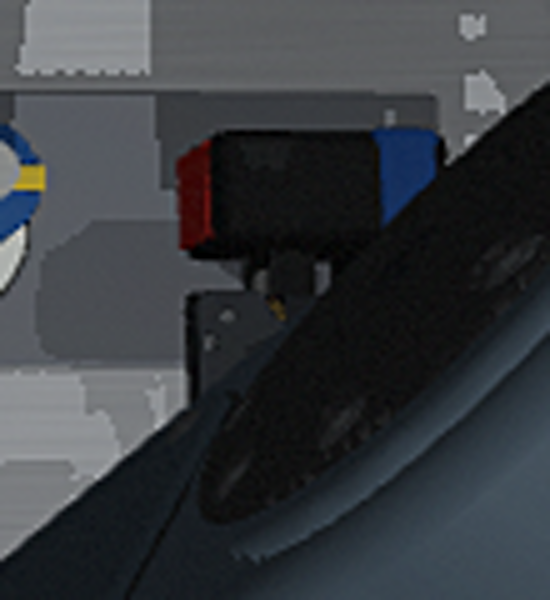

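The hand hides the trigger in the top view. The canister still stands with its bar at (30,178). I'll check for a hard stop by gripping harder.

>>> move_arm:
  motion: "-1 0 0 0 0;-1 0 0 0 0;-1 0 0 0 0;-1 0 0 0 0;-1 0 0 0 0;-1 0 0 0 0"
  newtons: 45

```text
time: 12.65
position: [0.4735, -0.2832, 0.0803]
tool_rot: [1.0, -0.012, 0.0, 0.001]
ft_force: [-2.9, -3.3, 3.1]
grip_width: 0.0424
grip_force: 43.0
```

The width is 42.4 mm and changes only by contact give, about 0.06 mm/N, so the trigger is on its stop. Releasing and rising.

>>> move_arm:
  motion: "0.2 0 0 0 0;0.5 0 0 0 0;0.8 0 0 0 0;1 0 0 0 0;1 0 0 0 0;1 0 0 0 0;1 0 0 0 0;1 0 0 -0.1 0;1 0 0 -0.3 0;1 0 0 -0.5 0;1 0 0 -0.7 0;1 0 0 -0.7 0"

```text
time: 13.65
position: [0.478, -0.2866, 0.2283]
tool_rot: [1.0, -0.012, 0.007, 0.006]
ft_force: [0.6, -0.8, 0.2]
grip_width: 0.0869
grip_force: 0.0
```

>>> move_arm:
  motion: "1 -0.3 -0.8 0 0;1 -0.3 -0.8 0 0;1 -0.3 -0.8 0 0;1 -0.3 -0.8 0 0;1 -0.3 -0.8 0 0;1 -0.3 -0.8 0 0;1 -0.3 -0.8 0 0"

```text
time: 14.23
position: [0.4184, -0.1219, 0.2206]
tool_rot: [1.0, -0.011, 0.001, 0.001]
ft_force: [-0.3, 0.1, 0.2]
grip_width: 0.0873
grip_force: 0.0
```

```bash
python3 - <<'E'
from h import *
np.set_printoptions(precision=4,suppress=True)
im,d=shot('top','top5'); P=cloud('top',d); im=im.astype(int); v,u=np.mgrid[:400,:640]
q=reg(P,375,435,150,215,.132,.15); print(len(q),cv2.minEnclosingCircle(f2(q)))
Rr,B=im[...,0],im[...,2]
o=(Rr>B+60)&(P[...,2]>.085)&(u>470)&(u<484)&(v>195)&(v<232)&(P[...,2]<.11); rect('trig',P[o])
ob=robot.get_obs(); print(ob['position'],ob['ft_force'],ob['time'])
E
```

```text
131 ((0.5722011923789978, -0.12116450816392899), 0.013059829361736774)
trig 0 None nan
[ 0.4188 -0.1226  0.2206] [ 0.3584  0.4891 -0.0521] 14.2833
  return _methods._mean(a, axis=axis, dtype=dtype,
  ret = ret.dtype.type(ret / rcount)
```

View pics/top5.png

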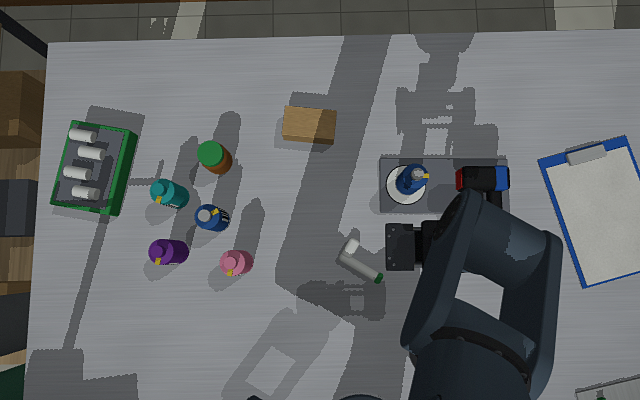

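Everything stands: the full canister is on the plate at (411,182) and the empty one at (211,217). The arm still hides the trigger, so I'll move it aside and check the spring-back.

>>> move_arm:
  motion: "1 0 -1 0 0;1 0 -1 0 0;1 0 -1 0 0;1 0 -1 0 0;1 0 -1 0 0;1 0 -1 0 0;1 0 -1 0 0;1 0 -1 0 0"

```text
time: 14.95
position: [0.4234, 0.0778, 0.2201]
tool_rot: [1.0, -0.012, 0.001, 0.0]
ft_force: [0.2, -0.4, 0.0]
grip_width: 0.0872
grip_force: 0.0
```

```bash
python3 - <<'E'
from h import *
im,d=shot('top','top6'); P=cloud('top',d); im=im.astype(int); v,u=np.mgrid[:400,:640]
q=reg(P,375,435,150,215,.132,.15); print(len(q),cv2.minEnclosingCircle(f2(q)))
Rr,B=im[...,0],im[...,2]
o=(Rr>B+60)&(P[...,2]>.085)&(u>465)&(u<490)&(v>195)&(v<232)&(P[...,2]<.11)
if o.sum()>3: rect('trig',P[o])
E
```

```text
131 ((0.5716812610626221, -0.12102365493774414), 0.012758664786815643)
trig 162 [ 4.92400e-01 -2.51500e-01  9.20000e-03  5.87000e-02  8.75543e+01] 0.1005
```

The trigger is back at rest (y = -0.2515, as at the start) and the canister hasn't moved.

```bash
python3 -c "
from h import *
print(robot.hand_in())"
```

```text
the job is handed in; nothing more can be done
None
```

The full canister (about 0.64 kg) stands upright within about 2 mm of the plate's centre with its label facing the window, the trigger was squeezed to its stop and sprang back, the empty canister was not touched, and the job was handed in at about 15 s.

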